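Set out the eyelet-setting station

TASK

Set the bench out for setting eyelets: lay the red pad flat and centred on top of the steel block, its long side along the block's long side, and stand the brass die in the middle of the pad. Stand the orange-lidded tub midway between the block and the green thread cone, the blue-lidded tub midway between the block and the glue can, and the pink wax centred behind the block (the side away from the robot) with a gap of about 2 cm. Keep both tubs upright throughout and leave the hammer and the phone alone.

Things in the scene. Friction and masses are not known exactly. Their poses are not given: they have to be found in the camera images.
- block: Fixed steel setting block, screwed to the bench: 70 (x) by 90 (y) by 28 mm high, flat top, blue stripe on its front face. Origin: centre of its underside. Its +x axis points to its back (away from the stripe and the robot), +y to its left as seen from the robot, z up.
- cone: Fixed green cone of thread on a round wooden base 70 mm across, 64 mm high in all, in the block's row on one side of it (either side). Origin: centre of its underside, z up.
- can: Fixed steel glue can with a black lid on a round dark base 70 mm across, 64 mm high in all, in the block's row on the other side. Origin: centre of its underside, z up.
- pad: Loose flat red rectangular setting pad, rigid, 50 (x) by 80 (y) by 12 mm thick (z). Origin: centre of its underside; it lies flat.
- die: Loose brass eyelet die, an upright round slug 36 mm across and 30 mm high with a small dark dot on top. Origin: centre of its underside, z up.
- eyelets: Loose white round tub of eyelets with an ORANGE lid (the top 10 mm): straight-sided, 52 mm across, 38 mm high, shut. Origin: centre of its underside, z up.
- washers: Loose white round tub of washers with a BLUE lid (the top 10 mm): straight-sided, 52 mm across, 38 mm high, shut. Origin: centre of its underside, z up.
- wax: Loose round cake of pink wax, hard, 50 mm across and 30 mm high, with a narrow chamfer at its top edge. Origin: centre of its underside, z up.
- hammer: Bystander: a hammer, 260 mm long, lying loose at the robot's left (+y). Leave it alone.
- phone: Bystander: a red phone with a black screen, 150 by 74 by 9 mm, lying loose at the robot's right (-y). Leave it alone.
Not all that is in view belongs to the job. Of the things shaped like the die, the brass one is meant. Several things look just like the wax: the one meant starts farthest from the robot's base.

How it is judged (in metres and radians):
At the end, for the whole second after the job is handed in: Pad flat on block, centred to 10 mm, square to 0.17 rad; die upright on pad, centred to 10 mm. Tubs upright on the bench between block and own reference, within 22 mm of the block's middle line, 6 mm clear of both. Wax behind block, gap 5-45 mm, 15 mm sideways. All at rest (horizontal distance between pad and block below 0.01 m and z of pad in the frame of block between 0.025 and 0.031 m and angle between each of pad, die's own z axis and vertical below 0.06 rad and angle between the x axis of pad and the x axis of block, either way round below 0.17 rad and horizontal distance between die and pad below 0.01 m and z of die in the frame of pad between 0.009 and 0.015 m and x of eyelets in the frame of block between -0.022 and 0.022 m and horizontal distance between eyelets and cone above 0.067 m and ((y of cone in the frame of block above 0 m and y of eyelets in the frame of block between 0.077 and 0.18 m) or (y of cone in the frame of block below 0 m and y of eyelets in the frame of block between -0.18 and -0.077 m)) and height (world z) of each of eyelets, washers, wax below 0.004 m and angle between each of eyelets, washers, wax's own z axis and vertical below 0.08 rad and x of washers in the frame of block between -0.022 and 0.022 m and horizontal distance between washers and can above 0.067 m and ((y of can in the frame of block above 0 m and y of washers in the frame of block between 0.077 and 0.18 m) or (y of can in the frame of block below 0 m and y of washers in the frame of block between -0.18 and -0.077 m)) and x of wax in the frame of block between 0.065 and 0.105 m and y of wax in the frame of block between -0.015 and 0.015 m and linear speed of each of pad, die, eyelets, washers, wax below 0.02 m/s); the robot touches nothing.
It fails at once if a tub is tipped by more than 0.6 rad (angle between any of eyelets, washers's own z axis and vertical above 0.6 rad).
It fails at once if the hammer or the phone is moved by more than 15 mm (distance of any of hammer, phone from where it was at the start of the episode above 0.015 m).
It also fails if it takes over 128 s, if anything falls off the work surface, if the arm or the gripper's body presses on something with over 40 N, if the wrist force passes 120 N, or if a joint passes its speed limit or range.

ROBOT

A 6-joint arm with a two-finger parallel gripper is mounted at the origin on the work surface. World frame = base frame: x ahead of the robot, y to its left, z up, the work surface at z = 0. Lengths are in m, angles in degrees, forces in N, time in s.
With the tool pointing down it reaches from about 0.25 to 0.725 m from the base axis. Payload 9.7 kg.
Tool frame: the origin (TCP) lies at the very end of the fingers, on their centre line; the grasp point (between the pads) lies 19 mm behind it (hold_point_z is the distance from the TCP to the grasp point, in m); z points along the fingers, x is the direction in which the jaws open and shut, and the axes are right-handed (so a half turn about z gives the same grasp; the last joint's range is limited). The gripper opens to 85 mm and grips with 20 to 120 N. Pads are 22 mm wide; open, the fingers measure 114 mm over their backs; the gripper's body (76 mm by 85 mm) begins 54 mm behind the grasp point. The pads swing forward as they close: fully open they stand 13 mm farther back than shut.
Start: joints at [74.599, 4.979, 10.078, 95.1, 0, 90], TCP at [0.146, 0.53, 0.208] pointing down, gripper open.
Joint ranges: [-179.16, 179.16], [-48.56, 103.87], [-65.8, 70.77], [-126.05, 130.52], [-82.76, 87.17], [-180, 180]. Speed limits (degrees/s): [127.2, 127.2, 147.25, 180, 180, 180].

INTERFACE

Orientations are given as [roll, pitch, yaw] about the fixed x, y, z axes, in that order (R = Rz(yaw) Ry(pitch) Rx(roll)).
In Python, from rig import * gives the robot as it stands.
- The arm moves only by the shell command python3 -m creep 'ROWS'. ROWS is JSON, a list of rows, each a list of 3 entries, a list of its own where there are three numbers: the shift along the tool's x, y, z in units of 40 mm (1.0 is 40 mm), then the turn, a rotation vector about the tool's x, y, z in units of 6 degrees (1.0 is 6 degrees), then the closure, from 0 (fully open) to 1 (shut). In form: [[[x, y, z], [ax, ay, az], claw], ...]. A call has 1 to 5 rows; each row shifts and turns the commanded pose from where the row before left it, along the tool's axes as they then stand; what a row does not reach is not made up. A row lasts 1/10 s, in which the tool goes at most 50 mm and 8.59 degrees, less where a joint would pass 70% of its speed; a pose out of reach is approached as far as the arm can. A call is refused whole if a number of a shift passes 1 or a number of a turn 1, either way. A call with a gripper value outside its range is refused whole. The fingers move at their own pace and stop on an object; the grip force is fixed at half the most. Time passes only in rows, so rows that do not move let the fingers close. It gives the time, the measured TCP pose, the force and the opening at its end, in the units of the state.
- get_state(): the state, without advancing time (a new reading comes with each control period).
- capture(name): name is "scene" or "side" or "wrist"; returns the picture (384x512x3 uint8, red, green, blue); there is no depth.
- calibration(name): a dict with "intrinsics" (3x3 intrinsics, pixels), "R" (3x3) and "t" (3): a world point X has camera coordinates R X + t. Camera axes: x right, y down, z forward; pixel columns grow to the right and rows downward; lengths in m; the calibration is good to about 2 mm. A picture is of the moment at which its call begins: read the wrist's pose just before it. calibration takes no time and is no camera call; for the wrist camera it gives the pose at the moment of the call.
- close_job(): hands the job in, once; it reports no verdict.
Trained networks look in the newest picture that a camera, given by its name, has taken for a name from the list of things; names that differ only in an ending like _2 or _b are one class to them, and where a whole thing is asked for, a point or a joint stands for the part that bears it (a point fixed in the world has none). Each returns a list of dicts, best first, with "score" (0 to 1); they miss things now and then, are a little off and sometimes report something else, mostly with a low value. They report only what shows in the picture. A call takes as long as a camera call. They do not tell look-alikes from the thing itself.
- recognise(camera, thing): "bbox" ([left, top, right, bottom] in pixels, round what is visible of it).
- outline_of(camera, thing): "pixels" (384x512 bool, what is visible of it) and "bbox" ([left, top, right, bottom] in pixels, round what is visible of it).
- landmark_of(camera, thing): "pixel" ([column, row] in pixels: a listed point, or the origin of a listed thing).
The state is a dict: "time": time; "joints": joint angles; "joint_vel": joint speeds; "tau": joint torques, N m; "ee_pos": TCP position; "orientation": TCP orientation; "wrist_force": force on the tool from outside, world axes, zero at the start; "wrist_torque": the same for the moment, N m; "grip_width": finger opening in m.
Only numpy, scipy, OpenCV 4.12 (cv2) and the standard library are available. Lean on these libraries where they do the work, as an engineer would, in place of code of your own. Each camera call takes 0.05 s, during which the arm holds its last target. There are 200 camera calls.

## Working session

There is one attempt and no reset: what is moved stays moved. The work goes in short steps, Python scripts to look and compute and a shell command to move; the robot and the scene stay as the last step left them, time stands still between calls to the robot, and variables do not carry over. Pictures are saved under pics/ and viewed, about 12 in all and at most 16, crops included, and the job is handed in when it is done.

```bash
mkdir -p pics; ls
python3 - <<'E'
from rig import *
import cv2,numpy as np
for n in("scene","side"):
    im=capture(n); cv2.imwrite(f"pics/{n}0.png",im[:,:,::-1].repeat(1,0))
    c=calibration(n); print(n,np.round(c["R"],3).tolist(),np.round(c["t"],3),np.round(c["intrinsics"],1).tolist())
    for th in("block","cone","can","pad","die","eyelets","washers","wax","hammer","phone"):
        for d in recognise(n,th)[:5]: print(th,round(d["score"],2),np.round(d["bbox"]).astype(int).tolist())
s=get_state();print(s["time"],s["orientation"],s["ee_pos"])
E
```

```text
pics
scene [[-0.043, 0.999, -0.007], [0.698, 0.025, -0.716], [-0.715, -0.035, -0.698]] [ 0.038 -0.31   1.623] [[423.4, 0.0, 256.2], [0.0, 423.4, 191.4], [0.0, 0.0, 1.0]]
block 0.82 [249, 215, 280, 241]
cone 0.95 [333, 218, 354, 246]
can 0.79 [168, 205, 197, 234]
pad 0.94 [197, 181, 226, 198]
pad 0.64 [82, 200, 124, 235]
die 0.7 [281, 190, 299, 205]
die 0.6 [257, 185, 267, 200]
eyelets 0.66 [171, 206, 196, 235]
eyelets 0.51 [310, 182, 323, 202]
washers 0.79 [350, 179, 368, 203]
washers 0.31 [169, 206, 198, 236]
wax 0.72 [178, 160, 194, 173]
wax 0.64 [160, 179, 175, 194]
hammer 0.89 [409, 185, 452, 262]
phone 0.76 [81, 202, 122, 238]
side [[-0.997, -0.068, -0.023], [-0.017, 0.533, -0.846], [0.069, -0.844, -0.532]] [0.488 0.041 1.581] [[480.6, 0.0, 253.9], [0.0, 480.6, 189.7], [0.0, 0.0, 1.0]]
block 0.9 [210, 187, 228, 206]
cone 0.79 [199, 225, 220, 250]
cone 0.53 [217, 135, 256, 142]
can 0.7 [222, 150, 237, 174]
pad 0.68 [255, 165, 282, 182]
pad 0.66 [157, 276, 264, 304]
die 0.69 [259, 189, 267, 202]
die 0.69 [247, 199, 263, 216]
die 0.16 [220, 146, 237, 172]
eyelets 0.62 [251, 213, 270, 235]
washers 0.8 [246, 240, 270, 260]
wax 0.66 [292, 155, 303, 168]
wax 0.53 [265, 148, 280, 158]
hammer 0.91 [156, 276, 260, 304]
hammer 0.33 [219, 134, 259, 144]
phone 0.78 [219, 134, 257, 144]
1.1 [-1.79998223e+02  1.50083464e-03  7.45992717e+01] [0.14604157 0.53022772 0.20759091]
```

Run:
```python
import cv2
a=cv2.imread("pics/scene0.png")[135:285,70:470]; cv2.imwrite("pics/s1.png",cv2.resize(a,(800,300),interpolation=2))
b=cv2.imread("pics/side0.png")[120:320,140:320]; cv2.imwrite("pics/d1.png",cv2.resize(b,(540,600),interpolation=2))
```

```text
(no output)
```

View pics/s1.png

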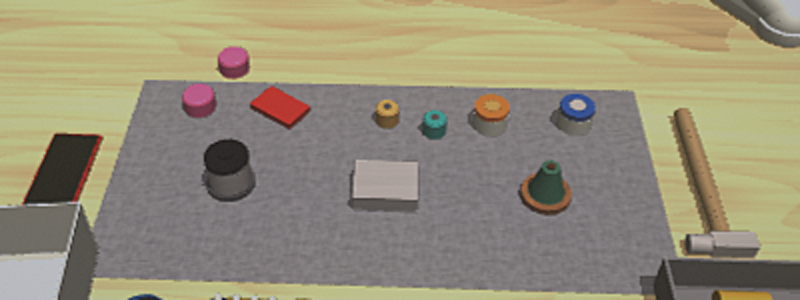

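View pics/d1.png

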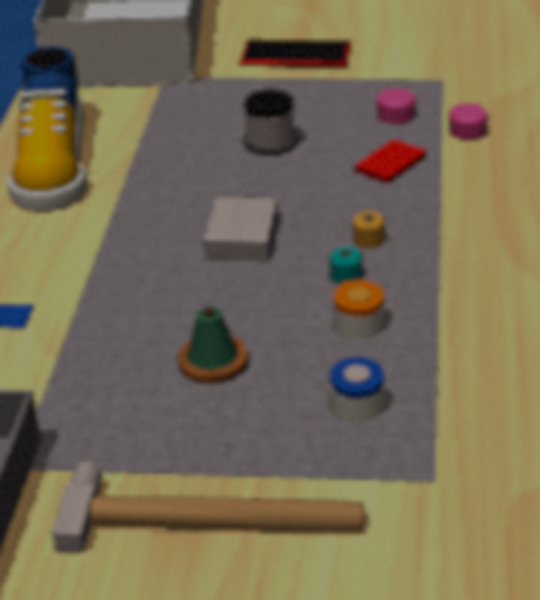

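```bash
cat > h.py <<'E'
from rig import *
import cv2,numpy as np
from scipy.spatial.transform import Rotation as Ro
def ray(c,px,z):
    K,R,t=(np.array(c[k]) for k in("intrinsics","R","t"))
    o=-R.T@t; d=R.T@np.linalg.inv(K)@[px[0],px[1],1.]
    return (o+d*(z-o[2])/d[2])
def pix(c,X):
    K,R,t=(np.array(c[k]) for k in("intrinsics","R","t"))
    p=K@(R@np.array(X)+t); return p[:2]/p[2]
def todo(x,y,z=None,jaw=None):
    """row units to bring TCP to x,y,z, jaw axis yaw (deg, mod 180)"""
    s=get_state();R=Ro.from_euler("xyz",s["orientation"],degrees=True).as_matrix()
    p=s["ee_pos"];d=np.array([x,y,p[2] if z is None else z])-p
    print("t",round(s["time"],1),"pos",np.round(p,4),"shift units",np.round(R.T@d/.04,3),"F",np.round(s["wrist_force"],1),"w",round(s["grip_width"],4),"rpy",np.round(s["orientation"],1))
    if jaw is not None:
        y0=np.degrees(np.arctan2(R[1,0],R[0,0])); a=(jaw-y0+90)%180-90
        print("yaw now",round(y0,1),"turn units about tool z",round(-a/6,3),"j6",s["joints"][5])
E
python3 - <<'E'
from h import *
for n in("scene","side"):
    im=cv2.imread(f"pics/{n}0.png"); c=calibration(n)
    hsv=cv2.cvtColor(im,cv2.COLOR_BGR2HSV)
    for nm,lo,hi,z in(("pink",(155,80,70),(176,255,255),.015),("red",(0,190,100),(4,255,255),.012),("blue",(106,130,60),(125,255,255),.033),("orange",(8,190,120),(18,255,255),.033),("green",(60,50,30),(85,255,90),.03)):
        m=cv2.inRange(hsv,lo,hi); k,l,st,ce=cv2.connectedComponentsWithStats(m)
        for i in range(1,k):
            if st[i,4]>40 and st[i,4]<800: print(n,nm,st[i].tolist(),np.round(ce[i]),np.round(ray(c,ce[i],z)[:2],3))
B=dict(scene=dict(block=[249,215,280,241],cone=[333,218,354,246],can=[168,205,197,234],pad=[197,181,226,198],teal=[281,190,299,205],die=[257,185,267,200],eyelets=[310,182,323,202],washers=[350,179,368,203],waxB=[178,160,194,173],waxA=[160,179,175,194]),
 side=dict(block=[210,187,228,206],cone=[199,225,220,250],can=[222,150,237,174],pad=[255,165,282,182],die=[259,189,267,202],teal=[247,199,263,216],eyelets=[251,213,270,235],washers=[246,240,270,260],waxB=[292,155,303,168],waxA=[265,148,280,158]))
Z=dict(block=.014,cone=.03,can=.032,pad=.006,die=.015,teal=.015,eyelets=.019,washers=.019,waxA=.015,waxB=.015)
for k in Z:
    print(k,*[np.round(ray(calibration(n),[(B[n][k][0]+B[n][k][2])/2,(B[n][k][1]+B[n][k][3])/2],Z[k])[:2],3) for n in B])
E
```

```text
scene pink [179, 159, 15, 15, 192] [186. 166.] [ 0.349 -0.25 ]
scene pink [161, 177, 17, 17, 230] [169. 185.] [ 0.441 -0.288]
scene red [99, 0, 7, 21, 43] [102.   9.] [-0.939 -0.924]
scene red [344, 0, 14, 23, 181] [350.  12.] [-0.937  0.423]
scene red [113, 15, 19, 8, 48] [121.  19.] [-0.813 -0.781]
scene red [72, 29, 8, 15, 45] [76. 38.] [-0.585 -0.945]
scene red [91, 35, 25, 3, 70] [103.  36.] [-0.605 -0.818]
scene red [424, 56, 28, 7, 101] [439.  59.] [-0.412  0.756]
scene red [466, 57, 46, 6, 163] [495.  60.] [-0.411  1.002]
scene red [196, 179, 28, 11, 49] [209. 184.] [ 0.428 -0.167]
scene red [463, 300, 27, 15, 88] [481. 305.] [0.823 0.531]
scene blue [287, 59, 39, 19, 548] [307.  68.] [-0.275  0.167]
scene blue [337, 65, 14, 6, 46] [343.  66.] [-0.295  0.319]
scene blue [393, 66, 25, 5, 108] [405.  68.] [-0.29   0.579]
scene blue [350, 182, 17, 12, 109] [359. 188.] [0.452 0.288]
scene blue [126, 283, 26, 24, 131] [133. 298.] [ 0.85  -0.293]
scene blue [152, 285, 27, 22, 343] [166. 295.] [ 0.84  -0.217]
scene blue [315, 295, 18, 26, 397] [323. 308.] [0.859 0.155]
scene blue [4
[... 665 characters left out ...]
28, 222, 22, 7, 131] [139. 225.] [0.823 0.201]
side blue [250, 239, 18, 13, 125] [258. 246.] [0.456 0.286]
side blue [58, 300, 21, 20, 232] [ 69. 309.] [0.901 0.547]
side orange [252, 213, 15, 10, 116] [259. 218.] [0.462 0.153]
side orange [102, 230, 30, 13, 154] [117. 236.] [0.873 0.259]
side green [203, 223, 15, 19, 195] [210. 233.] [0.602 0.231]
block [0.604 0.011] [0.605 0.008]
cone [0.625 0.226] [0.6  0.25]
can [ 0.597 -0.218] [ 0.592 -0.199]
pad [ 0.448 -0.157] [ 0.447 -0.163]
die [ 0.464 -0.   ] [ 0.458 -0.002]
teal [0.483 0.084] [0.48 0.07]
eyelets [0.46  0.164] [0.457 0.164]
washers [0.452 0.292] [0.457 0.288]
waxA [ 0.449 -0.292] [ 0.437 -0.306]
waxB [ 0.353 -0.25 ] [ 0.341 -0.24 ]
```

```bash
python3 -m creep '[[[0,0,0],[0,0,1],0],[[0,0,0],[0,0,1],0],[[0,0,0],[0,0,1],0],[[0,0,0],[0,0,1],0],[[0,0,0],[0,0,1],0]]' && python3 -m creep '[[[0,0,0],[0,0,1],0],[[0,0,0],[0,0,1],0],[[0,0,0],[0,0,1],0],[[0,0,0],[0,0,1],0],[[0,0,0],[0,0,1],0]]' && python3 -m creep '[[[0,0,0],[0,0,1],0],[[0,0,0],[0,0,1],0],[[0,0,0],[0,0,0.43],0],[[0.9,0.7,0],[0,0,0],0],[[0.9,0.7,0],[0,0,0],0]]' && python3 -m creep '[[[0.9,0.7,0],[0,0,0],0],[[0.9,0.7,0],[0,0,0],0],[[0.9,0.7,0],[0,0,0],0],[[0.9,0.7,0],[0,0,0],0],[[0.6,0.7,0],[0,0,0],0]]'
python3 - <<'E'
from h import *
im=capture("wrist");c=calibration("wrist");cv2.imwrite("pics/w1.png",im[:,:,::-1])
R=np.array(c["R"]);print(-R.T@c["t"],np.round(R,3).tolist(),c["intrinsics"][0][0])
for th in("block","eyelets","washers","die","cone"):
    for d in landmark_of("wrist",th)[:2]:print(th,d,np.round(ray(c,d["pixel"],0)[:2],3))
todo(.456,.288,None,0)
E
```

```text
time: 1.6
ee_pos: [0.1461, 0.5302, 0.2076]
orientation: [-180.0, -0.0, 44.4]
wrist_force: [-0.4, -0.7, -0.4]
grip_width: 0.0856
time: 2.1
ee_pos: [0.1461, 0.5303, 0.2076]
orientation: [-180.0, -0.0, 14.3]
wrist_force: [-0.3, 0.0, -0.2]
grip_width: 0.0851
time: 2.6
ee_pos: [0.2181, 0.4739, 0.2072]
orientation: [180.0, 0.0, 0.2]
wrist_force: [0.6, 0.7, 0.7]
grip_width: 0.0858
time: 3.1
ee_pos: [0.3879, 0.3328, 0.2074]
orientation: [180.0, -0.0, -0.0]
wrist_force: [-0.7, 0.5, -0.8]
grip_width: 0.0856
[0.39068704 0.40259714 0.3739113 ] [[1.0, -0.003, 0.001], [-0.003, -0.957, 0.29], [0.0, -0.29, -0.957]] 336.1726118438317
block {'pixel': [430.8, 243.6], 'score': 0.35} [0.605 0.223]
eyelets {'pixel': [310.0, 293.3], 'score': 0.78} [0.461 0.153]
eyelets {'pixel': [311.0, 197.8], 'score': 0.66} [0.457 0.282]
washers {'pixel': [312.7, 195.7], 'score': 0.85} [0.458 0.284]
die {'pixel': [321.7, 346.5], 'score': 0.9} [0.481 0.071]
cone {'pixel': [431.2, 241.0], 'score': 0.83} [0.605 0.226]
t 3.4 pos [0.3857 0.3348 0.2076] shift units [ 1.757  1.173 -0.   ] F [ 0.7 -0.1  0.3] w 0.0851 rpy [-180.    0.    0.]
yaw now 0.0 turn units about tool z 0.008 j6 130.9090944616055
```

View pics/w1.png

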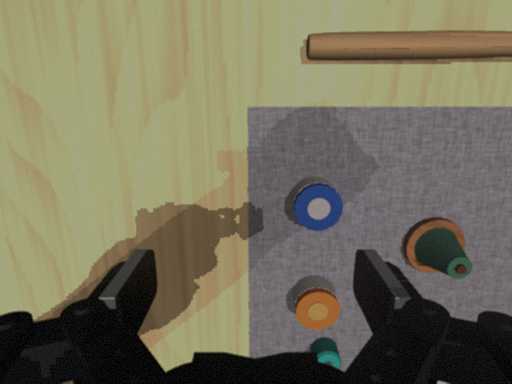

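```bash
python3 -m creep '[[[0.9,0.6,0.2],[0,0,0],0],[[0.9,0.62,0.2],[0,0,0],0],[[0,0,1],[0,0,0],0],[[0,0,1],[0,0,0],0],[[0,0,0.8],[0,0,0],0]]' && python3 -m creep '[[[0,0,0.7],[0,0,0],0],[[0,0,0.6],[0,0,0],0],[[0,0,0.5],[0,0,0],0],[[0,0,0],[0,0,0],0],[[0,0,0],[0,0,0],0.3]]' && python3 -m creep '[[[0,0,0],[0,0,0],0.6],[[0,0,0],[0,0,0],0.7],[[0,0,0],[0,0,0],0.7],[[0,0,0],[0,0,0],0.7],[[0,0,0],[0,0,0],0.7]]'; python3 -c "
from h import *
todo(.45,.0,.2,0)"
```

```text
time: 3.9
ee_pos: [0.4571, 0.2862, 0.0773]
orientation: [180.0, 0.1, 0.1]
wrist_force: [0.8, 0.2, -0.1]
grip_width: 0.0853
time: 4.4
ee_pos: [0.4576, 0.2864, 0.008]
orientation: [180.0, 0.0, 0.1]
wrist_force: [0.4, -0.6, 0.6]
grip_width: 0.0733
time: 4.9
ee_pos: [0.4587, 0.2865, 0.01]
orientation: [-179.9, -0.1, 0.0]
wrist_force: [-4.2, -0.2, 9.1]
grip_width: 0.0473
t 4.9 pos [0.4587 0.2865 0.01  ] shift units [-0.214  7.151 -4.766] F [-4.2 -0.2  9.1] w 0.0473 rpy [-1.799e+02 -1.000e-01  0.000e+00]
yaw now 0.0 turn units about tool z 0.007 j6 121.91792105792577
```

Run:
```python
from h import *
a=capture("wrist");cv2.imwrite("pics/w2.png",a[:,:,::-1])
s=capture("side")[200:290,200:320];cv2.imwrite("pics/d2.png",cv2.resize(s[:,:,::-1],None,fx=3,fy=3))
todo(.45,.0,.2,0)
b=cv2.resize(s[:,:,::-1],(512,384)); cv2.imwrite("pics/w2b.png",np.hstack([cv2.resize(a[:,:,::-1],(400,300)),cv2.resize(b,(400,300))]))
```

```text
t 5.0 pos [0.4587 0.2864 0.01  ] shift units [-0.213  7.15  -4.765] F [-4.3 -1.   9.8] w 0.0467 rpy [-1.799e+02 -1.000e-01  0.000e+00]
yaw now 0.0 turn units about tool z 0.006 j6 121.9179057805554
```

View pics/w2b.png

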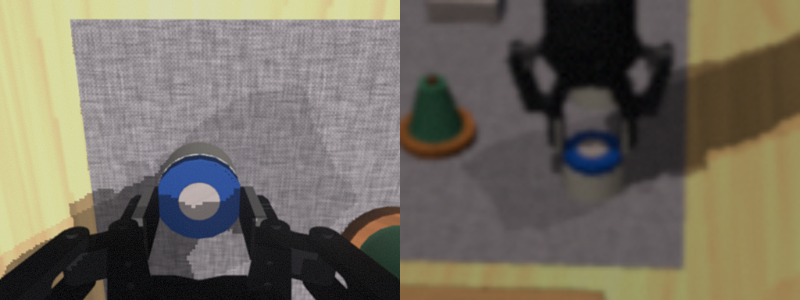

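Run:
```python
from h import *
c=calibration("wrist")
print(ray(c,(255,258),.038), pix(c,get_state()["ee_pos"]))
print(ray(calibration("side"),(200+593-400,0),.03) if 0 else "")
im=cv2.imread("pics/d2.png");h=cv2.cvtColor(im,cv2.COLOR_BGR2HSV);m=cv2.inRange(h,(106,130,60),(125,255,255));ys,xs=np.nonzero(m)
p=(200+(xs.min()+xs.max())/6,200+(ys.min()+ys.max())/6);print(p,ray(calibration("side"),p,.036))
for d in landmark_of("side","washers"):print(d,ray(calibration("side"),d["pixel"],0))
```

```text
[0.45943932 0.28562354 0.038     ] [253.5527324  231.89692153]

(np.float64(257.5), np.float64(247.5)) [0.45771959 0.2980075  0.036     ]
{'pixel': [258.4, 256.6], 'score': 0.81} [ 4.56070309e-01  2.94276348e-01 -1.11022302e-16]
```

```bash
python3 -m creep '[[[0,0,-0.2],[0,0,0],0.7],[[0,0,-0.4],[0,0,0],0.7],[[0,0,-0.6],[0,0,0],0.7],[[0,0,-0.6],[0,0,0],0.7],[[0,0,0],[0,0,0],0.7]]'
python3 - <<'E'
from h import *
a=capture("wrist");b=capture("side")[170:290,200:320]
cv2.imwrite("pics/w3.png",np.hstack([cv2.resize(a[:,:,::-1],(400,300)),cv2.resize(b[:,:,::-1],(300,300))]))
E
```

```text
time: 5.55
ee_pos: [0.46, 0.2866, 0.0842]
orientation: [-179.8, -0.3, 0.0]
wrist_force: [1.5, -0.5, -0.4]
grip_width: 0.0258
```

View pics/w3.png

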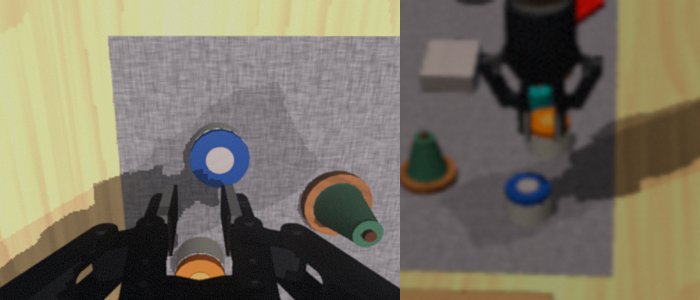

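Run:
```python
from h import *
c=calibration("wrist"); print(ray(c,(280,202),.038),ray(c,(256,346),.038))
capture("side")
C=calibration("side")
for c,n in((c,"wrist"),(C,"side")):
  for t in("washers","eyelets","cone"):
    for d in landmark_of(n,t)[:2]: print(n,t,d["score"],d["pixel"],ray(c,d["pixel"],0)[:2])
todo(.46,.3)
```

```text
[0.47600659 0.2884971  0.038     ] [0.4603891  0.17414182 0.038     ]
wrist washers 0.72 [277.4, 188.7] [0.47685961 0.28656058]
wrist eyelets 0.82 [255.9, 330.1] [0.46052449 0.15757361]
wrist cone 0.73 [428.0, 256.2] [0.60082079 0.22918136]
side washers 0.81 [251.5, 255.2] [0.47609471 0.28895074]
side eyelets 0.72 [256.4, 229.7] [0.4697469  0.16817189]
side cone 0.79 [211.5, 242.4] [0.59878798 0.23537051]
t 6.0 pos [0.4579 0.2854 0.079 ] shift units [ 0.054 -0.365 -0.   ] F [ 0.3 -0.2 -0.1] w 0.0257 rpy [180.   0.   0.]
```

```bash
python3 -m creep '[[[0.46,-0.07,0],[0,0,0],0],[[0,0,0],[0,0,0],0],[[0,0,0],[0,0,0],0],[[0,0,0],[0,0,0],0],[[0,0,0],[0,0,0],0]]' && python3 -m creep '[[[0,0,0.6],[0,0,0],0],[[0,0,0.6],[0,0,0],0],[[0,0,0.5],[0,0,0],0],[[0,0,0],[0,0,0],0],[[0,0,0],[0,0,0],0.3]]' && for i in 1 2 3 4 5 6; do python3 -m creep '[[[0,0,0],[0,0,0],0.5]]' | tr '\n' ' '; echo; done;  python3 - <<'E'
from h import *
a=capture("wrist");b=capture("side")[170:290,200:320]
cv2.imwrite("pics/w4.png",np.hstack([cv2.resize(a[:,:,::-1],(400,300)),cv2.resize(b[:,:,::-1],(300,300))]))
E
```

```text
time: 6.5
ee_pos: [0.4761, 0.2883, 0.0796]
orientation: [180.0, 0.0, 0.0]
wrist_force: [0.4, -0.4, -0.4]
grip_width: 0.0857
time: 7.0
ee_pos: [0.4763, 0.2883, 0.0121]
orientation: [180.0, 0.0, 0.0]
wrist_force: [0.4, -0.5, 0.2]
grip_width: 0.073
time: 7.1 ee_pos: [0.4771, 0.2888, 0.0131] orientation: [-179.9, -0.1, 0.0] wrist_force: [0.3, 0.7, 0.9] grip_width: 0.0591 
time: 7.2 ee_pos: [0.4772, 0.2888, 0.013] orientation: [-179.9, -0.1, 0.0] wrist_force: [0.3, -0.5, 1.0] grip_width: 0.0444 
time: 7.3 ee_pos: [0.477, 0.2886, 0.0125] orientation: [-180.0, -0.1, 0.0] wrist_force: [-0.8, -0.5, 1.0] grip_width: 0.0427 
time: 7.4 ee_pos: [0.477, 0.2887, 0.0125] orientation: [-180.0, -0.1, 0.0] wrist_force: [0.1, 0.3, 4.5] grip_width: 0.0424 
time: 7.5 ee_pos: [0.477, 0.2886, 0.0125] orientation: [-180.0, -0.1, 0.0] wrist_force: [0.5, -0.3, 6.7] grip_width: 0.0429 
time: 7.6 ee_pos: [0.477, 0.2886, 0.0125] orientation: [-180.0, -0.1, 0.0] wrist_force: [-1.3, 0.2, 5.6] grip_width: 0.0428
```

View pics/w4.png

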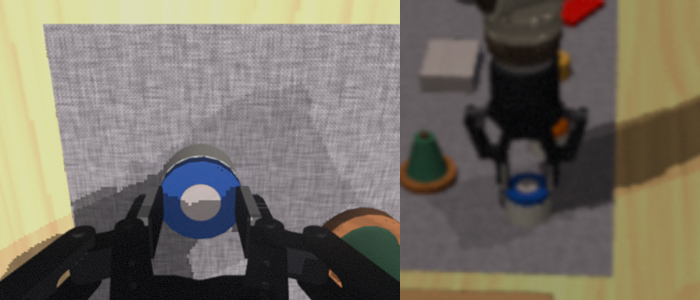

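Run:
```python
from h import *
a=capture("wrist")[190:384,110:400,::-1];b=capture("scene")[150:210,320:400,::-1]
s=capture("side")[200:270,210:300,::-1]
c=calibration("wrist");e=get_state()["ee_pos"]
a=a.copy()
for z in(0,.02,.04):
  for dy in(-.011,.011):
    p=pix(c,e+[0,dy,z]);cv2.circle(a,(int(p[0])-110,int(p[1])-190),2,(0,255,255),-1)
a=cv2.resize(a,(798,380)[::1] if 0 else (520,348))
cv2.imwrite("pics/w5.png",np.vstack([np.hstack([a,np.zeros((348,280,3),np.uint8)]),np.hstack([cv2.resize(b,(400,250),interpolation=2),cv2.resize(s,(400,250),interpolation=2)])]))
```

```text
(no output)
```

View pics/w5.png

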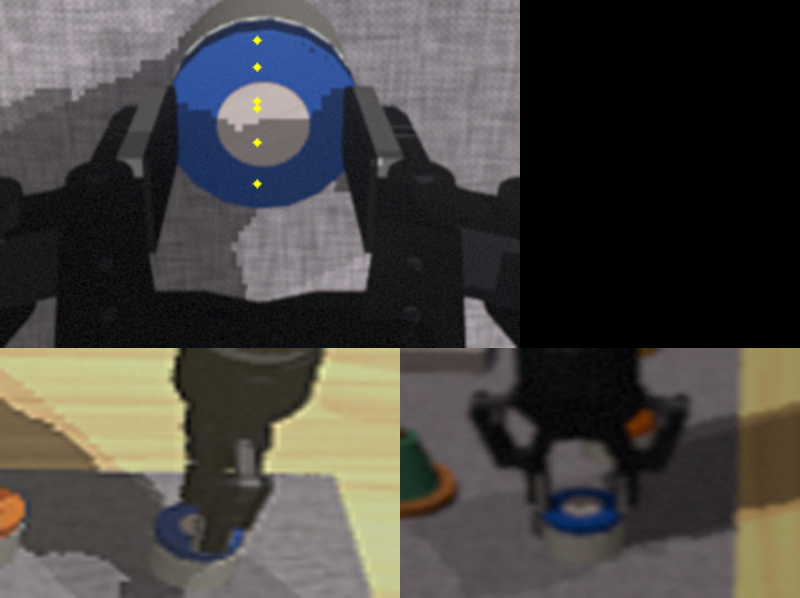

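```bash
python3 -m creep '[[[0,0,-0.8],[0,0,0],0.5],[[0,0,0],[0,0,0],0],[[0,0,0],[0,0,0],0],[[0,0,0],[0,0,0],0],[[0,0,0],[0,0,0],0]]' && python3 -m creep '[[[0,0,0.5],[0,0,0],0],[[0,0,0.4],[0,0,0],0],[[0,0,0.2],[0,0,0],0],[[0,0,0.1],[0,0,0],0],[[0,0,0],[0,0,0],0]]' && for i in 1 2; do python3 -m creep '[[[0,0,0.1],[0,0,0],0],[[0,0,0],[0,0,0],0]]' | tr '\n' ' '; echo; done;for i in 1 2 3 4 5 6; do python3 -m creep '[[[0,0,0],[0,0,0],0.5]]' | tr '\n' ' '; echo; done
```

```text
time: 8.35
ee_pos: [0.4761, 0.2881, 0.0426]
orientation: [180.0, 0.1, 0.0]
wrist_force: [0.7, 0.1, 0.2]
grip_width: 0.0855
time: 8.85
ee_pos: [0.4763, 0.2882, -0.0048]
orientation: [180.0, 0.0, 0.0]
wrist_force: [-0.1, -0.1, 0.4]
grip_width: 0.0856
time: 9.05 ee_pos: [0.4767, 0.2884, -0.0083] orientation: [-180.0, -0.0, 0.0] wrist_force: [-0.3, -1.3, 0.3] grip_width: 0.0855 
time: 9.25 ee_pos: [0.4764, 0.2883, -0.0127] orientation: [180.0, 0.0, 0.0] wrist_force: [0.5, -0.1, -0.0] grip_width: 0.0856 
time: 9.35 ee_pos: [0.4765, 0.2883, -0.0124] orientation: [180.0, 0.0, 0.0] wrist_force: [0.6, 0.4, -0.1] grip_width: 0.0731 
time: 9.45 ee_pos: [0.4766, 0.2884, -0.0123] orientation: [-180.0, -0.0, 0.0] wrist_force: [0.1, -0.7, 0.7] grip_width: 0.0589 
time: 9.55 ee_pos: [0.477, 0.2886, -0.0117] orientation: [-180.0, -0.1, 0.0] wrist_force: [0.3, 0.9, -0.2] grip_width: 0.0504 
time: 9.65 ee_pos: [0.4769, 0.2886, -0.0118] orientation: [-180.0, -0.1, 0.0] wrist_force: [0.3, -0.0, 3.3] grip_width: 0.0505 
time: 9.75 ee_pos: [0.4769, 0.2886, -0.0118] orientation: [-180.0, -0.0, 0.0] wrist_force: [-1.0, -0.8, 5.1] grip_width: 0.0501 
time: 9.85 ee_pos: [0.4769, 0.2886, -0.0118] orientation: [-180.0, -0.1, 0.0] wrist_force: [0.3, 0.6, 5.3] grip_width: 0.0503
```

```bash
python3 -m creep '[[[0,0,0],[0,0,0],0.8],[[0,0,0],[0,0,0],0.8],[[0,0,-0.1],[0,0,0],0.8],[[0,0,-0.3],[0,0,0],0.8],[[0,0,-0.6],[0,0,0],0.8]]' && python3 -m creep '[[[0,0,-0.8],[0,0,0],0.8],[[0,0,-0.8],[0,0,0],0.8],[[0,0,-0.6],[0,0,0],0.8],[[0,0,-0.2],[0,0,0],0.8],[[0,0,0],[0,0,0],0.8]]'
python3 - <<'E'
from h import *
a=capture("wrist");b=capture("scene")[135:235,310:410]
cv2.imwrite("pics/w6.png",np.hstack([cv2.resize(a[:,:,::-1],(400,300)),cv2.resize(b[:,:,::-1],(300,300),interpolation=2)]))
E
```

```text
time: 10.35
ee_pos: [0.4753, 0.2876, 0.0267]
orientation: [179.9, 0.2, 0.0]
wrist_force: [-0.4, -0.6, 0.0]
grip_width: 0.0504
time: 10.85
ee_pos: [0.477, 0.2887, 0.1247]
orientation: [-179.9, -0.1, 0.0]
wrist_force: [-0.7, -0.6, -1.5]
grip_width: 0.0506
```

View pics/w6.png

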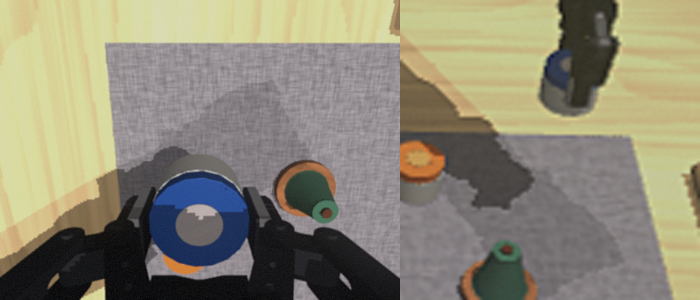

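```bash
python3 -m creep '[[[0,0.5,0],[0,0,0],0.8],[[0,0.9,0],[0,0,0],0.8],[[0,1,0],[0,0,0],0.8],[[0,1,0],[0,0,0],0.8],[[0,1,0],[0,0,0],0.8]]' && python3 -m creep '[[[0,1,0],[0,0,0],0.8],[[0,1,0],[0,0,0],0.8],[[0,1,0],[0,0,0],0.8],[[0.3,1,0],[0,0,0],0.8],[[0.3,0.9,0],[0,0,0],0.8]]' && python3 -m creep '[[[0,0.4,0],[0,0,0],0.8],[[0,0,0],[0,0,0],0.8],[[0,0,0],[0,0,0],0.8]]'
python3 - <<'E'
from h import *
a=capture("wrist");cv2.imwrite("pics/w7.png",a[:,:,::-1])
c=calibration("wrist")
for t in("block","die","can","cone"):
    for d in landmark_of("wrist",t)[:2]: print(t,d["score"],d["pixel"],ray(c,d["pixel"],0)[:2])
for d in outline_of("wrist","block")[:2]:
    m=d["pixels"].astype(np.uint8);k,_=max([(x,cv2.contourArea(x)) for x in cv2.findContours(m,0,2)[0]],key=lambda q:q[1])
    print(d["score"],d["bbox"]);W=np.array([ray(c,p[0],.028)[:2] for p in k],np.float32);print(cv2.minAreaRect(W*1000))
todo(.6,-.1)
E
```

```text
time: 11.45
ee_pos: [0.4755, 0.1108, 0.1217]
orientation: [180.0, 0.1, 0.0]
wrist_force: [1.0, -0.4, -0.8]
grip_width: 0.0505
time: 11.95
ee_pos: [0.4999, -0.0854, 0.1221]
orientation: [-180.0, 0.1, -0.0]
wrist_force: [0.5, 0.7, -0.5]
grip_width: 0.0504
time: 12.25
ee_pos: [0.4999, -0.0994, 0.1222]
orientation: [-180.0, 0.1, -0.0]
wrist_force: [0.1, 0.3, -0.5]
grip_width: 0.0505
block 0.55 [384.2, 50.3] [0.60365948 0.0044279 ]
die 0.69 [204.8, 54.2] [0.46054735 0.00153905]
can 0.92 [350.3, 290.3] [ 0.59460967 -0.2145458 ]
cone 0.56 [349.8, 288.9] [ 0.5939894  -0.21297116]
0.63 [334.2, 0.0, 453.8, 112.4]
((599.2807006835938, -2.841400146484375), (73.46554565429688, 75.35481262207031), 89.69496154785156)
t 12.6 pos [ 0.5007 -0.0989  0.1236] shift units [2.483 0.032 0.   ] F [ 0.6  0.3 -0.6] w 0.0504 rpy [-1.8e+02 -0.0e+00  1.0e-01]
```

View pics/w7.png

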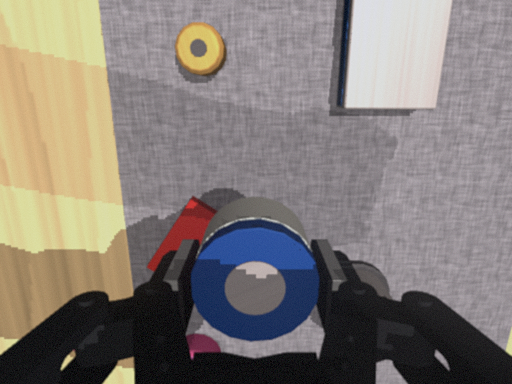

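Run:
```python
from h import *
c=calibration("wrist")
P=[ray(c,p,.028) for p in((345,107),(436,108),(451,0))];print(np.round(P,4), np.linalg.norm(P[1]-P[0]))
d=P[2]-P[1];print(np.degrees(np.arctan2(-d[0],d[1])))
print("cam z",(-np.array(c["R"]).T@c["t"]))
```

```text
[[ 0.5695 -0.0381  0.028 ]
 [ 0.6385 -0.0387  0.028 ]
 [ 0.6375  0.0342  0.028 ]] 0.06898622421833284
0.7885685369858253
cam z [ 0.50118114 -0.02626099  0.29012838]
```

```bash
python3 -m creep '[[[0.6,0.1,0],[0,0,0],0.8],[[0.9,0,0],[0,0,0],0.8],[[0.7,0,0],[0,0,0],0.8],[[0.28,0.02,0.3],[0,0,0],0.8],[[0,0,0.7],[0,0,0],0.8]]' && python3 -m creep '[[[0,0,0.8],[0,0,0],0.8],[[0,0,0.7],[0,0,0],0.8],[[0,0,0.5],[0,0,0],0.8],[[0,0,0.2],[0,0,0],0.8],[[0,0,0],[0,0,0],0.8]]' && python3 -m creep '[[[0,0,0.1],[0,0,0],0.8],[[0,0,0.05],[0,0,0],0.8],[[0,0,0],[0,0,0],0.8]]'
```

```text
time: 13.05
ee_pos: [0.6019, -0.1042, 0.0842]
orientation: [180.0, -0.2, 0.1]
wrist_force: [-0.8, -0.2, -0.5]
grip_width: 0.0502
time: 13.55
ee_pos: [0.5986, -0.1041, -0.0057]
orientation: [-180.0, 0.1, 0.0]
wrist_force: [0.2, -0.6, 0.8]
grip_width: 0.0502
time: 13.85
ee_pos: [0.6002, -0.1044, -0.0098]
orientation: [180.0, -0.1, 0.0]
wrist_force: [-0.6, -0.1, -0.4]
grip_width: 0.0501
```

```bash
python3 -m creep '[[[0,0,0.05],[0,0,0],0.8],[[0,0,0],[0,0,0],0.3],[[0,0,0],[0,0,0],0],[[0,0,0],[0,0,0],0],[[0,0,-0.3],[0,0,0],0]]' && python3 -m creep '[[[0,0,-0.8],[0,0,0],0],[[0,0,-1],[0,0,0],0],[[0,0,-1],[0,0,0],0],[[-0.4,0.2,-1],[0,0,0],0],[[-0.8,0.4,-0.8],[0,0,0],0]]' && python3 -m creep '[[[-1,0.6,-0.3],[0,0,0],0],[[-1,0.6,0],[0,0,0],0],[[-1,0.5,0],[0,0,0],0],[[-0.3,0.2,0],[0,0,0],0],[[0,0,0],[0,0,0],0]]'
python3 - <<'E'
from h import *
a=capture("wrist");cv2.imwrite("pics/w8.png",a[:,:,::-1])
c=calibration("wrist")
for t in("wax","pad","die","washers"):
    for d in landmark_of("wrist",t)[:3]: print(t,d["score"],d["pixel"],ray(c,d["pixel"],0)[:2])
for d in outline_of("wrist","pad")[:2]:
    m=d["pixels"].astype(np.uint8);k=max(cv2.findContours(m,0,2)[0],key=cv2.contourArea)
    print(d["score"],d["bbox"]);W=np.array([ray(c,p[0],.012)[:2] for p in k],np.float32);print(cv2.minAreaRect(W*1000))
todo(.44,-.29)
E
```

```text
time: 14.35
ee_pos: [0.5988, -0.1042, -0.0015]
orientation: [-180.0, 0.2, 0.0]
wrist_force: [0.3, 0.3, 0.1]
grip_width: 0.0852
time: 14.85
ee_pos: [0.5526, -0.128, 0.1866]
orientation: [180.0, -0.1, 0.1]
wrist_force: [-0.5, -0.0, -0.8]
grip_width: 0.0853
time: 15.35
ee_pos: [0.4189, -0.2054, 0.1971]
orientation: [179.9, -0.1, -0.1]
wrist_force: [0.7, 0.6, 0.7]
grip_width: 0.0855
wax 0.97 [190.7, 197.0] [ 0.34828022 -0.24779392]
wax 0.6 [271.8, 231.7] [ 0.44075333 -0.29060448]
pad 0.98 [275.9, 116.9] [ 0.44335846 -0.15910803]
washers 0.8 [433.2, 63.9] [ 0.60183113 -0.10682872]
0.82 [233.5, 71.6, 315.6, 166.6]
((443.4032287597656, -162.45770263671875), (80.1172866821289, 50.95172882080078), 55.957786560058594)
t 15.7 pos [ 0.4207 -0.2039  0.1953] shift units [ 4.790e-01  2.153e+00 -1.000e-03] F [ 0.7 -0.1  0.4] w 0.0854 rpy [-1.8e+02  0.0e+00  1.0e-01]
```

View pics/w8.png

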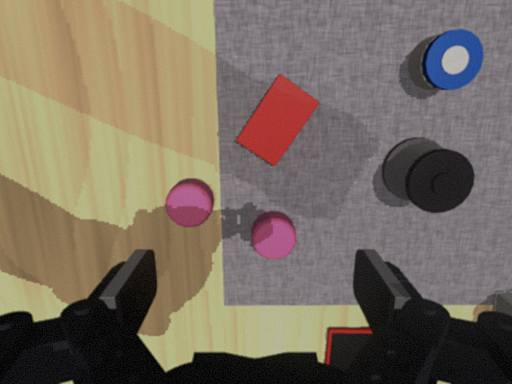

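```bash
python3 -m creep '[[[0.25,0.8,0],[0,0,0],0],[[0.26,0.9,0.3],[0,0,0],0],[[0,0.48,0.7],[0,0,0],0],[[0,0,1],[0,0,0],0],[[0,0,1],[0,0,0],0]]' && python3 -m creep '[[[0,0,0.9],[0,0,0],0],[[0,0,0.7],[0,0,0],0],[[0,0,0.5],[0,0,0],0],[[0,0,0.2],[0,0,0],0],[[0,0,0],[0,0,0],0]]' && python3 -m creep '[[[0,0,0],[0,0,0],0.3],[[0,0,0],[0,0,0],0.6],[[0,0,0],[0,0,0],0.8],[[0,0,0],[0,0,0],0.8],[[0,0,0],[0,0,0],0.8]]'  && python3 -m creep '[[[0,0,-0.1],[0,0,0],0.8],[[0,0,-0.4],[0,0,0],0.8],[[0,0,-0.8],[0,0,0],0.8],[[0,0,-0.9],[0,0,0],0.8],[[0,0,-0.8],[0,0,0],0.8]]'
```

```text
time: 16.15
ee_pos: [0.441, -0.2919, 0.0738]
orientation: [-180.0, 0.0, 0.0]
wrist_force: [-0.6, 0.1, -0.8]
grip_width: 0.0851
time: 16.65
ee_pos: [0.4401, -0.2909, -0.0175]
orientation: [-179.9, 0.1, 0.1]
wrist_force: [0.3, -0.0, -0.0]
grip_width: 0.0853
time: 17.15
ee_pos: [0.4413, -0.2922, -0.0147]
orientation: [179.9, -0.1, 0.0]
wrist_force: [-0.5, 0.7, 5.2]
grip_width: 0.0476
time: 17.65
ee_pos: [0.4403, -0.2917, 0.1058]
orientation: [180.0, -0.0, 0.0]
wrist_force: [0.9, -1.1, -0.4]
grip_width: 0.0475
```

```bash
python3 -m creep '[[[0.4,-0.5,0],[0,0,0],0.8],[[0.8,-0.9,0],[0,0,0],0.8],[[0.8,-0.95,0],[0,0,0],0.8],[[0.8,-0.95,0],[0,0,0],0.8],[[0.8,-0.95,0],[0,0,0],0.8]]' && python3 -m creep '[[[0.8,-0.95,0],[0,0,0],0.8],[[0.8,-0.95,0],[0,0,0],0.8],[[0.7,-0.8,0],[0,0,0],0.8],[[0.4,-0.5,0],[0,0,0],0.8],[[0,0,0],[0,0,0],0.8]]' ; python3 -c "
from h import *
todo(.692,.0065,-.014)"
```

```text
time: 18.15
ee_pos: [0.5854, -0.12, 0.1043]
orientation: [180.0, -0.1, -0.0]
wrist_force: [0.6, -1.1, -0.2]
grip_width: 0.0476
time: 18.65
ee_pos: [0.6936, 0.0095, 0.1029]
orientation: [-180.0, 0.0, 0.2]
wrist_force: [0.3, -0.6, -1.8]
grip_width: 0.0474
t 18.6 pos [0.6936 0.0095 0.1029] shift units [-0.039  0.077  2.922] F [ 0.3 -0.6 -1.8] w 0.0474 rpy [-180.     0.     0.2]
```

```bash
python3 -m creep '[[[-0.04,0.08,0.5],[0,0,0],0.8],[[0,0,0.8],[0,0,0],0.8],[[0,0,0.8],[0,0,0],0.8],[[0,0,0.5],[0,0,0],0.8],[[0,0,0.25],[0,0,0],0.8]]' && python3 -m creep '[[[0,0,0.05],[0,0,0],0.8],[[0,0,0],[0,0,0],0.8],[[0,0,0],[0,0,0],0.33],[[0,0,0],[0,0,0],0.33],[[0,0,0],[0,0,0],0.33]]' && python3 -m creep '[[[0,0,-0.3],[0,0,0],0.33],[[0,0,-0.7],[0,0,0],0.33],[[0,0,-1],[0,0,0],0.33],[[0,0,-1],[0,0,0],0.33],[[-0.5,0.3,-0.7],[0,0,0],0.33]]' && python3 -m creep '[[[-1,0.5,-0.4],[0,0,0],0.33],[[-1,0.5,0],[0,0,0],0.33],[[-1,0.5,0],[0,0,0],0.33],[[-1,0.6,0],[0,0,0],0.33],[[-1,0.6,0],[0,0,0],0.33]]' && python3 -m creep '[[[-0.7,0.6,0],[0,0,0.9],0.33],[[0,0,0],[0,0,1],0.33],[[0,0,0],[0,0,1],0.33],[[0,0,0],[0,0,1],0.33],[[0,0,0],[0,0,1],0.33]]' && python3 -m creep '[[[0,0,0],[0,0,0.75],0.33],[[0,0,0],[0,0,0],0.33]]'
python3 - <<'E'
from h import *
a=capture("wrist");cv2.imwrite("pics/w9.png",a[:,:,::-1])
c=calibration("wrist")
for t in("pad","wax","block"):
    for d in landmark_of("wrist",t)[:3]: print(t,d["score"],d["pixel"],ray(c,d["pixel"],0)[:2])
for d in outline_of("wrist","pad")[:2]:
    m=d["pixels"].astype(np.uint8);k=max(cv2.findContours(m,0,2)[0],key=cv2.contourArea)
    print(d["score"],d["bbox"]);W=np.array([ray(c,p[0],.012)[:2] for p in k],np.float32);print(cv2.minAreaRect(W*1000))
todo(.4434,-.1615,.03,-34)
S=calibration("side");capture("side")
for t in("wax","pad","washers"):
    for d in landmark_of("side",t)[:3]: print(t,d["score"],d["pixel"],ray(S,d["pixel"],0)[:2])
E
```

```text
time: 19.15
ee_pos: [0.6891, 0.0025, -0.0125]
orientation: [180.0, 0.2, -0.0]
wrist_force: [0.6, 0.6, -0.2]
grip_width: 0.0471
time: 19.65
ee_pos: [0.6912, 0.0032, -0.0114]
orientation: [180.0, -0.1, 0.0]
wrist_force: [-0.7, 0.6, -0.2]
grip_width: 0.0571
time: 20.15
ee_pos: [0.6721, -0.0078, 0.1392]
orientation: [-180.0, -0.2, 0.1]
wrist_force: [-0.0, -0.7, -0.5]
grip_width: 0.0574
time: 20.65
ee_pos: [0.4691, -0.1173, 0.1528]
orientation: [180.0, -0.1, 0.1]
wrist_force: [0.2, -0.4, 0.9]
grip_width: 0.0574
time: 21.15
ee_pos: [0.4427, -0.141, 0.1529]
orientation: [-180.0, -0.1, -29.6]
wrist_force: [0.5, 0.1, 0.2]
grip_width: 0.0572
time: 21.35
ee_pos: [0.4428, -0.1409, 0.1527]
orientation: [-180.0, -0.1, -33.9]
wrist_force: [-0.0, -0.0, -0.5]
grip_width: 0.0572
pad 0.87 [263.5, 186.6] [ 0.44110834 -0.160991  ]
wax 0.87 [235.8, 294.4] [ 0.34873388 -0.24631608]
0.87 [239.2, 146.5, 293.3, 230.9]
((443.18731689453125, -162.30072021484375), (80.87547302246094, 50.29934310913086), 55.48515701293945)
t 21.6 pos [ 0.4427 -0.1408  0.1519] shift units [0.301 0.42  3.046] F [ 0.7 -1.   0.5] w 0.0575 rpy [-180.    -0.   -33.8]
yaw now -33.8 turn units about tool z 0.034 j6 106.14787108244322
wax 0.54 [195.6, 197.7] [ 0.68751475 -0.00387584]
wax 0.5 [295.8, 161.9] [ 0.34697688 -0.26392218]
pad 0.73 [268.8, 173.0] [ 0.44608843 -0.17728195]
washers 0.51 [224.8, 184.6] [ 0.59817515 -0.09149941]
```

View pics/w9.png

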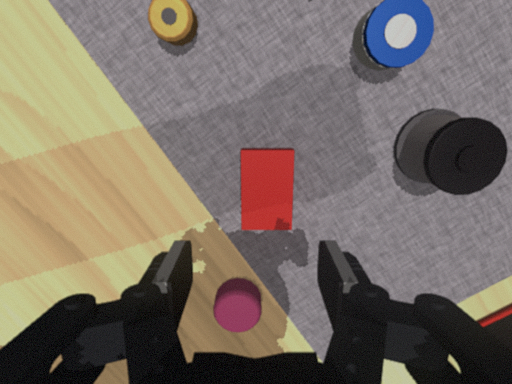

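```bash
python3 -m creep '[[[0.3,0.42,0],[0,0,0.03],0.25],[[0,0,0.8],[0,0,0],0.25],[[0,0,1],[0,0,0],0.25],[[0,0,1],[0,0,0],0.25],[[0,0,0.7],[0,0,0],0.25]]' && python3 -m creep '[[[0,0,0.4],[0,0,0],0.25],[[0,0,0.2],[0,0,0],0.25],[[0,0,0],[0,0,0],0.25],[[0,0,0],[0,0,0],0.25]]' && for i in 1 2 3 4 5; do python3 -m creep '[[[0,0,0.05],[0,0,0],0.25],[[0,0,0],[0,0,0],0.25]]'|tr '\n' ' '; echo; done
```

```text
time: 22.3
ee_pos: [0.4422, -0.1612, 0.009]
orientation: [180.0, 0.1, -34.0]
wrist_force: [0.6, 0.4, 0.1]
grip_width: 0.0643
time: 22.7
ee_pos: [0.4438, -0.1617, -0.0115]
orientation: [-180.0, -0.1, -34.1]
wrist_force: [-0.2, 0.4, 0.5]
grip_width: 0.0644
time: 22.9 ee_pos: [0.4438, -0.1617, -0.0137] orientation: [-180.0, -0.1, -34.1] wrist_force: [-0.2, 0.0, 0.2] grip_width: 0.064 
time: 23.1 ee_pos: [0.4433, -0.1615, -0.0164] orientation: [-180.0, -0.0, -34.1] wrist_force: [0.7, -0.2, 0.1] grip_width: 0.0636 
time: 23.3 ee_pos: [0.4431, -0.1614, -0.0187] orientation: [180.0, 0.0, -34.1] wrist_force: [0.4, 0.0, -0.5] grip_width: 0.064 
time: 23.5 ee_pos: [0.4431, -0.1614, -0.0207] orientation: [180.0, 0.0, -34.1] wrist_force: [-0.7, 0.4, 0.7] grip_width: 0.0644 
time: 23.7 ee_pos: [0.4431, -0.1614, -0.0227] orientation: [180.0, 0.0, -34.1] wrist_force: [-0.3, -0.7, -0.7] grip_width: 0.064
```

```bash
for i in 1 2 3 4; do python3 -m creep '[[[0,0,0],[0,0,0],0.6]]'|tr '\n' ' '; echo; done
python3 - <<'E'
from h import *
a=capture("wrist")[170:330,150:370,::-1];b=capture("scene")[160:210,180:250,::-1]
cv2.imwrite("pics/w10.png",np.hstack([cv2.resize(a,(440,320)),cv2.resize(b,(350,320),interpolation=2)]))
E
```

```text
time: 23.8 ee_pos: [0.4432, -0.1615, -0.0225] orientation: [180.0, 0.0, -34.1] wrist_force: [-0.4, 1.1, 0.1] grip_width: 0.0514 
time: 23.9 ee_pos: [0.4436, -0.1616, -0.0219] orientation: [-180.0, -0.0, -34.1] wrist_force: [1.4, 0.0, 4.6] grip_width: 0.0482 
time: 24.0 ee_pos: [0.4436, -0.1616, -0.022] orientation: [-180.0, -0.0, -34.1] wrist_force: [0.0, 0.1, 5.8] grip_width: 0.0483 
time: 24.1 ee_pos: [0.4436, -0.1616, -0.022] orientation: [-180.0, -0.0, -34.1] wrist_force: [-1.0, 0.2, 5.8] grip_width: 0.048
```

View pics/w10.png

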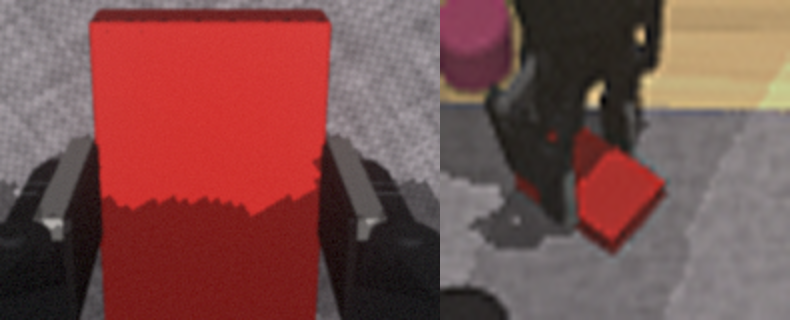

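```bash
python3 -m creep '[[[0,0,-0.2],[0,0,0],0.7],[[0,0,-0.6],[0,0,0],0.7],[[0,0,-0.9],[0,0,0],0.7],[[0,0,-1],[0,0,0],0.7],[[0,0,-0.8],[0,0,-0.7],0.7]]' && python3 -m creep '[[[0,0,0],[0,0,-1],0.7],[[0,0,0],[0,0,-1],0.7],[[0,0,0],[0,0,-1],0.7],[[0,0,0],[0,0,-1],0.7],[[0,0,0],[0,0,-0.97],0.7]]' && python3 -m creep '[[[0.6,-0.4,0],[0,0,0],0.7],[[0.8,-0.6,0],[0,0,0],0.7],[[0.8,-0.6,0],[0,0,0],0.7],[[0.7,-0.56,0],[0,0,0],0.7],[[0,0,0],[0,0,0],0.7]]' && python3 -m creep '[[[0,0,0],[0,0,0],0.7]]'
python3 - <<'E'
from h import *
a=capture("wrist");cv2.imwrite("pics/w11.png",a[:,:,::-1]);c=calibration("wrist")
for t in("block","pad","can","washers"):
    for d in landmark_of("wrist",t)[:2]: print(t,d["score"],d["pixel"],ray(c,d["pixel"],0)[:2])
for d in outline_of("wrist","block")[:1]:
    m=d["pixels"].astype(np.uint8);k=max(cv2.findContours(m,0,2)[0],key=cv2.contourArea)
    print(d["score"],d["bbox"]);W=np.array([ray(c,p[0],.028)[:2] for p in k],np.float32);print(cv2.minAreaRect(W*1000))
todo(.604,.0065,.007,0)
E
```

```text
time: 24.7
ee_pos: [0.4433, -0.1615, 0.12]
orientation: [-180.0, -0.1, -29.8]
wrist_force: [0.8, 0.3, -2.4]
grip_width: 0.0479
time: 25.2
ee_pos: [0.4431, -0.1614, 0.1178]
orientation: [-180.0, 0.0, 0.2]
wrist_force: [-0.5, 0.2, -0.4]
grip_width: 0.0479
time: 25.7
ee_pos: [0.5615, -0.0727, 0.1168]
orientation: [-180.0, 0.0, 0.1]
wrist_force: [-0.5, 0.6, 0.1]
grip_width: 0.0482
time: 25.8
ee_pos: [0.5593, -0.0746, 0.1171]
orientation: [-180.0, 0.1, 0.0]
wrist_force: [-0.9, 0.2, 0.4]
grip_width: 0.0483
block 0.84 [306.1, 82.8] [0.60071396 0.00336784]
pad 0.8 [254.5, 253.7] [ 0.55915059 -0.14845421]
washers 0.63 [419.8, 85.4] [0.69228891 0.00132273]
washers 0.56 [298.6, 209.6] [ 0.59870122 -0.10475327]
0.98 [261.1, 11.1, 367.0, 142.5]
((601.1973876953125, 4.397029876708984), (89.25611877441406, 70.75242614746094), 89.6436996459961)
t 26.1 pos [ 0.5589 -0.0758  0.118 ] shift units [ 1.122 -2.06   2.774] F [-0.2 -0.5 -0.4] w 0.0485 rpy [ 1.8e+02 -0.0e+00 -1.0e-01]
yaw now -0.1 turn units about tool z -0.017 j6 82.3765013741101
```

View pics/w11.png

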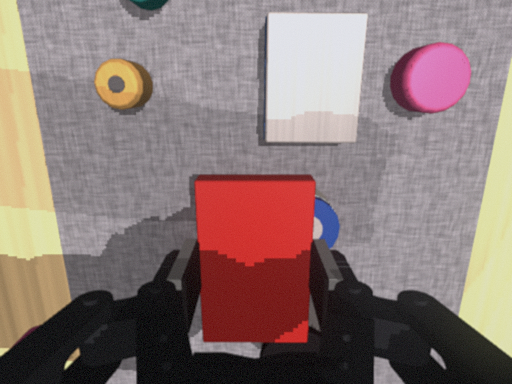

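Run:
```python
from h import *
c=calibration("wrist");e=get_state()["ee_pos"]
for z in(.140,.152,):
    P=np.array([ray(c,p,z)[:2] for p in((195.5,181),(314.5,181),(307.5,341),(203,341))])-e[:2];print(z,np.round(P*1000,1).tolist(),P.mean(0)*1000)
print(ray(c,(428,78),.03))
```

```text
0.14 [[-25.6, 34.2], [27.3, 34.1], [27.9, -51.7], [-26.3, -51.6]] [ 0.79237084 -8.76328315]
0.152 [[-23.5, 37.4], [25.0, 37.3], [25.6, -41.4], [-24.0, -41.3]] [ 0.784866   -2.00297944]
[0.68405945 0.0051674  0.03      ]
```

```bash
python3 -m creep '[[[0.2,-0.5,0],[0,0,0],0.7],[[0.4,-0.8,0],[0,0,0],0.7],[[0.45,-0.77,0.2],[0,0,0],0.7],[[0,0,0.8],[0,0,0],0.7],[[0,0,0.8],[0,0,0],0.7]]' && python3 -m creep '[[[0,0,0.5],[0,0,0],0.7],[[0,0,0.2],[0,0,0],0.7],[[0,0,0.1],[0,0,0],0.7],[[0,0,0],[0,0,0],0.7],[[0,0,0],[0,0,0],0.7]]' && for i in 1 2 3 ; do python3 -m creep '[[[0,0,0.04],[0,0,0],0.7],[[0,0,0],[0,0,0],0.7]]'|tr '\n' ' '; echo; done
```

```text
time: 26.6
ee_pos: [0.6021, 0.0082, 0.0455]
orientation: [180.0, -0.1, 0.0]
wrist_force: [-0.6, -0.2, -1.2]
grip_width: 0.0483
time: 27.1
ee_pos: [0.6021, 0.0075, 0.015]
orientation: [-180.0, -0.1, -0.1]
wrist_force: [-0.2, -0.0, -0.4]
grip_width: 0.0479
time: 27.3 ee_pos: [0.6018, 0.0076, 0.0126] orientation: [-180.0, -0.1, -0.0] wrist_force: [-1.5, 0.4, -0.0] grip_width: 0.0482 
time: 27.5 ee_pos: [0.6013, 0.0076, 0.0103] orientation: [-180.0, 0.0, -0.0] wrist_force: [-0.3, 0.1, -0.6] grip_width: 0.0477 
time: 27.7 ee_pos: [0.6013, 0.0076, 0.0085] orientation: [-180.0, 0.0, -0.0] wrist_force: [0.1, 1.1, 0.2] grip_width: 0.048
```

```bash
python3 -m creep '[[[0,0,0.05],[0,0,0],0.7],[[0,0,0],[0,0,0],0.7],[[0,0,0],[0,0,0],0.3],[[0,0,0],[0,0,0],0.3],[[0,0,0],[0,0,0],0.3]]' && python3 -m creep '[[[0,0,-0.3],[0,0,0],0.3],[[0,0,-0.8],[0,0,0],0.3],[[0,0,-1],[0,0,0],0.3],[[-0.3,0.4,-1],[0,0,0],0.3],[[-0.8,0.5,-0.5],[0,0,0],0.3]]' && python3 -m creep '[[[-1,0.5,0],[0,0,0],0.2],[[-0.9,0,0],[0,0,0],0.2],[[-0.5,0,0],[0,0,0],0.2],[[0,0,0],[0,0,0],0.2],[[0,0,0],[0,0,0],0.2]]'
python3 - <<'E'
from h import *
a=capture("wrist");cv2.imwrite("pics/w12.png",a[:,:,::-1]);c=calibration("wrist")
for t,z in(("block",0),("pad",.028),("die",0),("wax",0)):
    for d in landmark_of("wrist",t)[:2]: print(t,d["score"],d["pixel"],ray(c,d["pixel"],z)[:2])
for t,z in(("pad",.04),("block",.028)):
  for d in outline_of("wrist",t)[:1]:
    m=d["pixels"].astype(np.uint8);k=max(cv2.findContours(m,0,2)[0],key=cv2.contourArea)
    W=np.array([ray(c,p[0],z)[:2] for p in k],np.float32);print(t,d["bbox"],cv2.minAreaRect(W*1000))
todo(.461,0,-.012,0)
E
```

```text
time: 28.2
ee_pos: [0.6015, 0.0076, 0.0069]
orientation: [-180.0, -0.0, -0.0]
wrist_force: [0.3, -0.0, 0.7]
grip_width: 0.0599
time: 28.7
ee_pos: [0.5591, -0.0283, 0.155]
orientation: [180.0, -0.3, 0.0]
wrist_force: [-0.2, -1.1, -0.1]
grip_width: 0.0599
time: 29.2
ee_pos: [0.4618, -0.0484, 0.152]
orientation: [180.0, -0.1, -0.1]
wrist_force: [0.6, 0.4, 0.4]
grip_width: 0.0683
pad 0.63 [418.8, 112.7] [0.60106723 0.00628804]
die 0.84 [273.5, 29.7] [0.47921527 0.07453792]
die 0.66 [254.0, 119.6] [ 0.46227417 -0.00154362]
wax 0.89 [503.7, 111.1] [0.69259207 0.00590754]
wax 0.64 [152.0, 342.1] [ 0.34548173 -0.25054175]
pad [383.6, 61.2, 467.0, 164.5] ((599.1936645507812, 5.881031036376953), (53.81098937988281, 78.80860900878906), 0.09264464676380157)
block [366.3, 57.2, 471.3, 168.9] ((597.3941040039062, 5.0001068115234375), (89.60563659667969, 77.06253814697266), 89.30084228515625)
t 29.6 pos [ 0.4617 -0.0482  0.1505] shift units [-0.015 -1.205  4.062] F [ 0.1 -0.5  0.7] w 0.0683 rpy [-180.    0.   -0.]
yaw now -0.0 turn units about tool z -0.005 j6 84.06482630981253
```

View pics/w12.png

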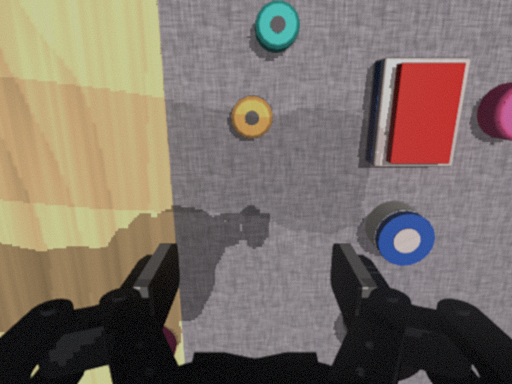

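```bash
python3 -m creep '[[[0,-0.6,0],[0,0,0],0.2],[[0,-0.58,0.3],[0,0,0],0.2],[[0,0,0.8],[0,0,0],0.2],[[0,0,1],[0,0,0],0.2],[[0,0,1],[0,0,0],0.2]]' && python3 -m creep '[[[0,0,0.7],[0,0,0],0.2],[[0,0,0.3],[0,0,0],0.2],[[0,0,0],[0,0,0],0.2],[[0,0,0],[0,0,0],0.4],[[0,0,0],[0,0,0],0.6]]' && for i in 1 2 3; do python3 -m creep '[[[0,0,0],[0,0,0],0.75]]'|tr '\n' ' '; echo; done; python3 -m creep '[[[0,0,-0.1],[0,0,0],0.8],[[0,0,-0.4],[0,0,0],0.8],[[0,0,-0.8],[0,0,0],0.8],[[0,0,-0.9],[0,0,0],0.8],[[0,0,-0.8],[0,0,0],0.8]]' && python3 -m creep '[[[0,0,0],[0,0,0],0.8]]';python3 - <<'E'
from h import *
a=capture("wrist");cv2.imwrite("pics/w13.png",a[:,:,::-1]);c=calibration("wrist")
for d in landmark_of("wrist","die")[:2]:print(d["score"],d["pixel"],[np.round(ray(c,d["pixel"],get_state()["ee_pos"][2]+o),4) for o in(.013,)])
todo(.6015,.0065,.054,0)
E
```

```text
time: 30.05
ee_pos: [0.4617, -0.0008, 0.0255]
orientation: [180.0, -0.0, -0.0]
wrist_force: [1.5, 0.2, -0.6]
grip_width: 0.0683
time: 30.55
ee_pos: [0.4626, -0.0011, -0.0115]
orientation: [180.0, -0.1, -0.0]
wrist_force: [-3.7, -0.2, 2.4]
grip_width: 0.0403
time: 30.65 ee_pos: [0.4624, -0.0011, -0.0111] orientation: [-180.0, -0.1, -0.0] wrist_force: [-2.7, -0.5, 6.9] grip_width: 0.0332 
time: 30.75 ee_pos: [0.4625, -0.0011, -0.011] orientation: [-180.0, -0.2, -0.0] wrist_force: [-3.0, 0.3, 9.1] grip_width: 0.0339 
time: 30.85 ee_pos: [0.4625, -0.0011, -0.0111] orientation: [-180.0, -0.2, -0.0] wrist_force: [-4.0, 0.2, 8.6] grip_width: 0.0331 
time: 31.35
ee_pos: [0.4615, -0.0011, 0.1091]
orientation: [180.0, -0.1, -0.0]
wrist_force: [1.5, -0.6, -1.8]
grip_width: 0.0333
time: 31.45
ee_pos: [0.4638, -0.0011, 0.112]
orientation: [-180.0, -0.4, -0.0]
wrist_force: [0.1, -0.5, -1.3]
grip_width: 0.0334
0.89 [271.8, 86.5] [array([0.4711, 0.0732, 0.1205])]
0.63 [256.8, 236.0] [array([0.4645, 0.0015, 0.1205])]
t 31.6 pos [ 0.4619 -0.0011  0.1075] shift units [ 3.487 -0.193  1.344] F [-0.5 -0.2 -1.9] w 0.0334 rpy [ 1.8e+02 -1.0e-01 -0.0e+00]
yaw now -0.0 turn units about tool z -0.007 j6 89.90420641637424
```

```bash
python3 -m creep '[[[0.5,-0.15,0],[0,0,0],0.8],[[0.9,0,0],[0,0,0],0.8],[[1,0,0],[0,0,0],0.8],[[0.78,0,0],[0,0,0],0.8],[[0.3,0,0.2],[0,0,0],0.8]]' && python3 -m creep '[[[0,0,0.6],[0,0,0],0.8],[[0,0,0.6],[0,0,0],0.8],[[0,0,0.3],[0,0,0],0.8],[[0,0,0.1],[0,0,0],0.8],[[0,0,0],[0,0,0],0.8]]' && python3 -m creep '[[[0,0,0],[0,0,0],0.8],[[0,0,0.05],[0,0,0],0.8],[[0,0,0],[0,0,0],0.8]]'
python3 - <<'E'
from h import *
a=capture("wrist");cv2.imwrite("pics/w14.png",a[:,:,::-1]);b=capture("side");cv2.imwrite("pics/d14.png",b[:,:,::-1])
todo(.601,.005,.029,0)
E
```

```text
time: 32.05
ee_pos: [0.6025, 0.0048, 0.0971]
orientation: [180.0, 0.0, -0.0]
wrist_force: [-0.9, 0.6, -2.1]
grip_width: 0.0334
time: 32.55
ee_pos: [0.6, 0.0048, 0.0345]
orientation: [180.0, 0.1, -0.0]
wrist_force: [0.0, -0.2, -1.1]
grip_width: 0.0334
time: 32.85
ee_pos: [0.6009, 0.0048, 0.0334]
orientation: [-180.0, -0.1, -0.0]
wrist_force: [-0.5, 0.0, -1.6]
grip_width: 0.0336
t 33.0 pos [0.6008 0.0048 0.0332] shift units [ 0.004 -0.005  0.106] F [-0.7 -0.6 -1.5] w 0.0335 rpy [-180.   -0.   -0.]
yaw now -0.0 turn units about tool z -0.007 j6 90.49882020287241
```

```bash
for i in 1 2 3; do python3 -m creep '[[[0,0,0.04],[0,0,0],0.8],[[0,0,0],[0,0,0],0.8]]'|tr '\n' ' '; echo; done
```

```text
time: 33.15 ee_pos: [0.6005, 0.0048, 0.031] orientation: [-180.0, 0.0, -0.0] wrist_force: [0.5, -0.6, -2.3] grip_width: 0.0331 
time: 33.35 ee_pos: [0.6005, 0.0048, 0.0293] orientation: [-180.0, 0.0, -0.0] wrist_force: [-0.1, 0.1, -2.5] grip_width: 0.0332 
time: 33.55 ee_pos: [0.6006, 0.0048, 0.029] orientation: [-180.0, -0.0, -0.0] wrist_force: [-3.7, 0.3, 6.4] grip_width: 0.0333
```

```bash
python3 -m creep '[[[0,0,0],[0,0,0],0.5],[[0,0,0],[0,0,0],0.3],[[0,0,0],[0,0,0],0.3],[[0,0,-0.3],[0,0,0],0.3],[[0,0,-0.8],[0,0,0],0.3]]' && python3 -m creep '[[[0,0,-1],[0,0,0],0.3],[[-0.5,-0.4,-0.9],[0,0,0],0.1],[[-0.9,-0.6,0],[0,0,0],0],[[-1,-0.7,0],[0,0,0],0],[[-0.8,-0.6,0],[0,0,0],0]]' && python3 -m creep '[[[-0.3,-0.1,0],[0,0,0],0],[[0,0,0],[0,0,0],0],[[0,0,0],[0,0,0],0]]'
python3 - <<'E'
from h import *
a=capture("wrist");cv2.imwrite("pics/w15.png",a[:,:,::-1]);c=calibration("wrist")
for t in("eyelets","cone"):
    for d in landmark_of("wrist",t)[:2]: print(t,d["score"],d["pixel"],ray(c,d["pixel"],0)[:2])
hsv=cv2.cvtColor(a,cv2.COLOR_RGB2HSV);m=cv2.inRange(hsv,(5,180,100),(19,255,255));k,l,st,ce=cv2.connectedComponentsWithStats(m)
for i in range(1,k):
    if st[i,4]>300:
        p=(st[i,0]+st[i,2]/2,st[i,1]+st[i,3]/2);print(st[i],ray(c,p,.038)[:2])
todo(.46,.155,-.014,0)
E
```

```text
time: 34.05
ee_pos: [0.5989, 0.0048, 0.0702]
orientation: [180.0, 0.3, -0.0]
wrist_force: [0.6, -0.3, 0.6]
grip_width: 0.06
time: 34.55
ee_pos: [0.4711, 0.0977, 0.1492]
orientation: [-180.0, -0.1, -0.1]
wrist_force: [0.2, -0.8, 1.0]
grip_width: 0.0854
time: 34.85
ee_pos: [0.4614, 0.1007, 0.1487]
orientation: [-180.0, -0.1, -0.0]
wrist_force: [1.3, 0.1, -0.2]
grip_width: 0.0853
eyelets 0.89 [257.2, 111.5] [0.46466159 0.15476555]
cone 0.62 [423.2, 19.8] [0.60533553 0.23029714]
t 35.0 pos [0.4615 0.1003 0.1479] shift units [-0.039 -1.368  4.046] F [ 1.2 -0.2  1. ] w 0.0853 rpy [ 1.8e+02  0.0e+00 -1.0e-01]
yaw now -0.1 turn units about tool z -0.017 j6 102.37273125052539
```

View pics/w15.png

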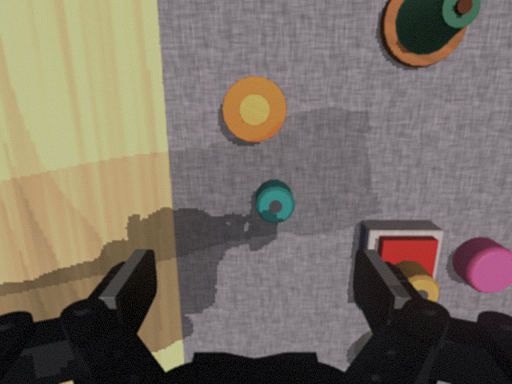

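```bash
python3 -m creep '[[[0.02,-0.6,0],[0,0,0],0],[[0,-0.6,0.2],[0,0,0],0],[[0,-0.19,0.6],[0,0,0],0],[[0,0,0.9],[0,0,0],0],[[0,0,1],[0,0,0],0]]' && python3 -m creep '[[[0,0,0.8],[0,0,0],0],[[0,0,0.4],[0,0,0],0],[[0,0,0.14],[0,0,0],0],[[0,0,0],[0,0,0],0],[[0,0,0],[0,0,0],0.3]]' && for i in 1 2 3 4; do python3 -m creep '[[[0,0,0],[0,0,0],0.6]]'|tr '\n' ' '; echo; done
```

```text
time: 35.5
ee_pos: [0.4627, 0.1566, 0.0391]
orientation: [-180.0, -0.1, -0.1]
wrist_force: [0.5, -0.7, -1.2]
grip_width: 0.0855
time: 36.0
ee_pos: [0.4624, 0.1565, -0.0126]
orientation: [-180.0, -0.1, -0.1]
wrist_force: [-0.1, 0.2, -0.0]
grip_width: 0.0734
time: 36.1 ee_pos: [0.4625, 0.1567, -0.0124] orientation: [-180.0, -0.1, -0.1] wrist_force: [0.3, 0.8, -0.4] grip_width: 0.059 
time: 36.2 ee_pos: [0.4625, 0.1568, -0.012] orientation: [-180.0, -0.1, -0.0] wrist_force: [-0.2, -0.7, 1.1] grip_width: 0.0502 
time: 36.3 ee_pos: [0.4625, 0.1568, -0.012] orientation: [-180.0, -0.1, -0.0] wrist_force: [-0.3, -1.1, 6.6] grip_width: 0.0503 
time: 36.4 ee_pos: [0.4625, 0.1568, -0.012] orientation: [-180.0, -0.1, -0.0] wrist_force: [0.9, -0.2, 5.4] grip_width: 0.0505
```

```bash
python3 -m creep '[[[0,0,-0.1],[0,0,0],0.8],[[0,0,-0.5],[0,0,0],0.8],[[0,0,-0.9],[0,0,0],0.8],[[0,0,-0.9],[0,0,0],0.8],[[0.3,0.1,-0.4],[0,0,0],0.8]]' && python3 -m creep '[[[0.8,0.3,0],[0,0,0],0.8],[[0.9,0.3,0],[0,0,0],0.8],[[0.9,0.3,0],[0,0,0],0.8],[[0.6,0,0],[0,0,0],0.8],[[0,0,0.3],[0,0,0],0.8]]' && python3 -m creep '[[[0,0,0.8],[0,0,0],0.8],[[0,0,0.8],[0,0,0],0.8],[[0,0,0.5],[0,0,0],0.8],[[0,0,0.2],[0,0,0],0.8],[[0,0,0],[0,0,0],0.8]]' && python3 -m creep '[[[0,0,0.1],[0,0,0],0.8],[[0,0,0],[0,0,0],0.8],[[0,0,0],[0,0,0],0.8]]'; for i in 1 2; do python3 -m creep '[[[0,0,0.04],[0,0,0],0.8],[[0,0,0],[0,0,0],0.8]]'|tr '\n' ' '; echo; done
```

```text
time: 36.9
ee_pos: [0.474, 0.1531, 0.1025]
orientation: [-179.9, -0.2, 0.0]
wrist_force: [1.2, 0.8, -1.2]
grip_width: 0.0502
time: 37.4
ee_pos: [0.6044, 0.116, 0.087]
orientation: [-180.0, -0.1, -0.1]
wrist_force: [-1.0, 0.3, -0.6]
grip_width: 0.05
time: 37.9
ee_pos: [0.6002, 0.1164, -0.0065]
orientation: [180.0, 0.1, -0.0]
wrist_force: [0.3, 0.9, -0.6]
grip_width: 0.0505
time: 38.2
ee_pos: [0.602, 0.1165, -0.0086]
orientation: [-180.0, -0.1, -0.0]
wrist_force: [-0.7, -0.6, -0.1]
grip_width: 0.0503
time: 38.4 ee_pos: [0.6016, 0.1164, -0.0111] orientation: [-180.0, -0.0, -0.0] wrist_force: [-0.5, -0.7, -0.2] grip_width: 0.0504 
time: 38.6 ee_pos: [0.6017, 0.1164, -0.012] orientation: [-180.0, -0.0, -0.0] wrist_force: [-1.7, -1.2, 4.8] grip_width: 0.0502
```

Contact; release, retreat, and do a last check from behind the row with all cameras.

```bash
python3 -m creep '[[[0,0,0],[0,0,0],0.5],[[0,0,0],[0,0,0],0.2],[[0,0,0],[0,0,0],0.2],[[0,0,-0.3],[0,0,0],0.2],[[0,0,-0.7],[0,0,0],0.2]]' && python3 -m creep '[[[0,0,-1],[0,0,0],0.2],[[0,0,-1],[0,0,0],0.2],[[-0.3,0.3,-1],[0,0,0],0.2],[[-0.7,0.6,-1],[0,0,0],0.2],[[-0.6,0.8,-1],[0,0,0],0.2]]' && python3 -m creep '[[[-0.6,0.8,-0.8],[0,0,0],0.2],[[-0.3,0.8,0],[0,0,0],0.2],[[0,0.7,0],[0,0,0],0.2],[[0,0,0],[0,0,0],0.2],[[0,0,0],[0,0,0],0.2]]'
python3 - <<'E'
from h import *
ims={n:capture(n) for n in("wrist","scene","side")}
for n in ims:
    c=calibration(n)
    for t,z in(("block",0),("cone",0),("can",0),("pad",.028),("die",.04),("eyelets",0),("washers",0),("wax",0)):
        print(n,t,*[(round(d["score"],2),np.round(ray(c,d["pixel"],z)[:2],3).tolist()) for d in landmark_of(n,t)[:2]])
w=ims["wrist"][:,:,::-1];s=ims["scene"][190:260,150:370,::-1];d=ims["side"][135:255,180:270,::-1]
o=np.zeros((600,800,3),np.uint8);o[:330,:440]=cv2.resize(w,(440,330));o[:330,450:698]=cv2.resize(d,(248,330),interpolation=2);o[345:599]=cv2.resize(s,(800,254),interpolation=2);cv2.imwrite("pics/f.png",o)
todo(.6,0)
E
```

```text
time: 39.1
ee_pos: [0.5999, 0.1161, 0.0258]
orientation: [180.0, 0.2, -0.0]
wrist_force: [0.5, 0.3, 0.4]
grip_width: 0.0682
time: 39.6
ee_pos: [0.5414, 0.0541, 0.2218]
orientation: [-180.0, -0.1, 0.0]
wrist_force: [0.9, -0.9, 0.1]
grip_width: 0.068
time: 40.1
ee_pos: [0.5069, -0.0375, 0.2513]
orientation: [-180.0, -0.0, -0.1]
wrist_force: [0.6, 0.7, 0.3]
grip_width: 0.0679
wrist block
wrist cone
wrist can (0.97, [0.596, -0.213])
wrist pad (0.65, [0.603, 0.006])
wrist die (0.77, [0.602, 0.007]) (0.65, [0.483, 0.074])
wrist eyelets (0.94, [0.604, 0.115]) (0.59, [0.595, -0.213])
wrist washers (0.7, [0.598, -0.102])
wrist wax (0.93, [0.688, 0.006])
scene block (0.91, [0.59, 0.016])
scene cone
scene can (0.96, [0.595, -0.218])
scene pad (0.9, [0.605, 0.006])
scene die (0.68, [0.606, 0.005]) (0.46, [0.509, 0.077])
scene eyelets (0.9, [0.603, 0.125]) (0.53, [0.579, 0.013])
scene washers (0.65, [0.596, -0.102])
scene wax (0.74, [0.352, -0.261]) (0.73, [0.691, 0.004])
side block (0.62, [0.594, 0.009])
side cone (0.56, [0.598, 0.244])
side can (0.65, [0.595, -0.227])
side pad (0.56, [0.565, 0.487]) (0.44, [0.613, -0.011])
side die (0.71, [0.482, 0.126]) (0.46, [0.591, 0.003])
side eyelets (0.62, [0.597, 0.121])
side washers (0.75, [0.592, -0.086]) (0.32, [0.607, -0.06])
side wax (0.67, [0.346, -0.282]) (0.59, [0.688, -0.008])
t 41.5 pos [ 0.507  -0.0371  0.2505] shift units [ 2.324 -0.93   0.   ] F [ 0.2 -0.  -0.1] w 0.0683 rpy [180.  -0.  -0.]
```

View pics/f.png

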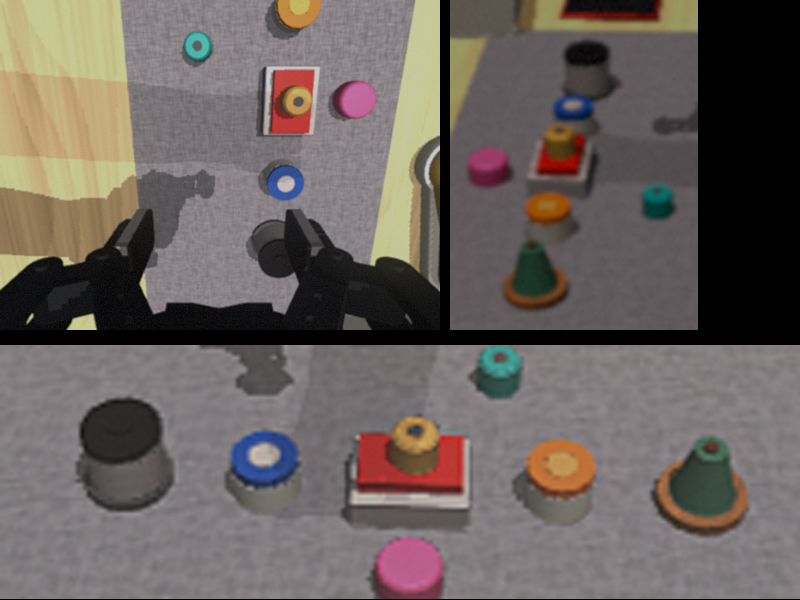

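```bash
python3 -c "
from rig import *
print(close_job())"
```

```text
the job is handed in; nothing more can be done
None
```

The bench is set out and the job is handed in, at about 41.5 s of the 128 s allowed; no verdict came back.

**Final positions.** Each is from the last pictures, given relative to the block at about (0.602, 0.005):

| Thing | Measured at | Result |
|---|---|---|
| Red pad | (0.603, 0.006) | flat on the block, within a few mm of centre; measured square (about 0.1°) just after placing |
| Brass die | (0.602, 0.007) | upright on the pad, within a few mm of centre |
| Orange-lidded tub | (0.604, 0.115) | upright, about midway between block and cone |
| Blue-lidded tub | (0.598, -0.102) | upright, about midway between block and can |
| Pink wax | (0.688, 0.006) | behind the block, gap about 26 mm |

- **Look-alikes:** Of the two pink cakes I took the one 0.53 m from the base; the other is at 0.43 m. The teal die stayed where it was.
- **Grasping:** The first grip on the blue-lidded tub caught only its lid edge, slipped, and slid the tub about 2 cm while it stayed upright. The fingertips sat about 25 mm higher than the reported TCP. I gripped lower from then on, and every later grasp held.
- **Disagreements:** The side camera read up to about 2 cm off the other two in y and put the wax at y = -0.008. The scene camera put the orange-lidded tub 1 cm further out. The wrist readings and the pictures agreed, so I went by those.
- **Not checked:** I kept the arm clear of the hammer and phone, but did not measure their final positions.

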